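# Lock the eyelet press with its cross pin

## Task

Park the eyelet press for the night: swing its ball-ended hand lever up until it stands upright, so that the hidden cross-hole in its shaft lines up with the hole in the top of the bearing block. Then take the T-handled lock pin from the wooden rack and push it down through that hole until its collar sits flat on the block, and let go.

Things in the scene. Friction and masses are not known exactly. Their poses are not given: they have to be found in the camera images.
- lever (a joint): Hand lever of the fixed grey iron bench press; it turns the horizontal shaft in the press's block. Rad: 0 = upright, the shaft's 26 mm cross-hole in line with the block's hole (the pin passes within 0.25 of it); positive = leaning to the press's front (-x of press_hole); starts 0.65 to 1.1, range -0.6 to 1.25. Stays where left; 2 to 4 N at the knob move it.
- lever_knob (a point): Centre of the dark wooden ball, 28 mm across, on the end of the lever (12 mm steel bar). It swings at 95 mm from the shaft axis, in a plane 90 mm to the +y side of press_hole. Pinch it from above with a finger on either side along the shaft, or push it.
- press_hole (a point): Centre of the mouth of the 26 mm hole in the block's flat top (80 x 70 mm), 95 mm above the bench. z up, y along the shaft to the lever, x to the press's rear; turned up to 0.35 rad. Shaft axis: 35 mm below, along y. The upright lever's ball stands 90 mm along y, its centre 60 mm higher: carry the pin above it, fingers closing along x. Press and rack may change sides.
- lock_pin: Steel pin, about 150 g, hung upright in a wooden rack (top 100 mm high, 3 holes 65 mm apart); only it has a T bar, the other two are round-headed punches. Origin: centre of its 40 mm collar's underside, on the rack; z up. Below: 14 mm shank, 70 mm long, tapered tip. Above: T bar, 46 mm along y (in line with the row), 12 thick along x, 14 high, centre 34 mm above origin.
There are look-alikes about, which are no part of the job. Leave any blue or purple look-alike of the lock_pin alone.

How it is judged:
By the outcome, as a careful person would: the job done as asked, in the order asked, and still so for the second after the job is handed in, with the robot touching nothing.
It also fails if it takes over 51 s, if anything falls off the work surface, if the arm or the gripper's body presses on something with over 40 N, if the wrist force passes 120 N, or if a joint passes its speed limit or range.

## Robot

A 7-joint arm with a two-finger parallel gripper is mounted at the origin on the work surface. World frame = base frame: x ahead of the robot, y to its left, z up, the work surface at z = 0. Lengths are in m, angles in rad, forces in N, time in s.
With the tool pointing down it reaches from about 0.425 to 0.875 m from the base axis. Payload 4.7 kg.
Tool frame: the origin (TCP) lies at the very end of the fingers, on their centre line; the grasp point (between the pads) lies 19 mm behind it; z points along the fingers, y is the direction in which the jaws open and shut (so a half turn about z gives the same grasp; the last joint's range is limited). The gripper opens to 87 mm and grips with 3 to 60 N. Pads are 19 mm wide; open, the fingers measure 117 mm over their backs; the gripper's body (75 mm by 190 mm) begins 51 mm behind the grasp point.
Start: joints at [1.137, 0.321, -0.07, 1.45, 0.023, 1.371, -0.057], TCP at [0.281, -0.586, 0.202] pointing down, gripper open.
Joint ranges: [-2.86, 2.86], [-0.3, 2.09], [-1.38, 1.24], [0.06, 2.45], [-1.56, 4.7], [0.09, 2.05], [-2.69, 2.69]. Speed limits (rad/s): [2.57, 2.57, 3.14, 3.14, 3.14, 3.14, 3.14].

## Interface

Orientations are given as a rotation vector (axis times angle).
In Python, from bench import ctrl, get_image, camera_info gives the robot as it stands.
- The arm moves only by the tool carry_out, never from a script. Its argument "commands" is a list of rows, each an object of numbers: "tx", "ty", "tz": the shift along the tool's x, y, z in m; "rx", "ry", "rz": the turn, a rotation vector about the tool's x, y, z in rad; "jaw": the opening, from 0 (shut) to 1 (fully open). In form: [{"tx": .., "ty": .., "tz": .., "rx": .., "ry": .., "rz": .., "jaw": ..}, ...]. A call has 1 to 12 rows; each row is the pose to reach, as a shift and turn from the pose commanded when the call began, along the tool's axes at that moment; what a row does not reach only later rows make up. A row lasts 1/8 s, in which the tool goes at most 62.5 mm and 10.7 degrees, less where a joint would pass 70% of its speed; a pose out of reach is approached as far as the arm can. A call with a gripper value outside its range is refused whole. The fingers move at their own pace and stop on an object; "grip_force" is the grip in N (left out, the last holds). Time passes only in rows, so rows that repeat a pose let the fingers close. It gives the time, the measured TCP pose, the force and the opening at its end, in the units of the state.
- ctrl.get_state(): the state, without advancing time (a new reading comes with each control period).
- get_image(name): name is "scene" or "top"; returns the picture (384x512x3 uint8, red, green, blue); there is no depth.
- camera_info(name): a dict with "intrinsics" (3x3 intrinsics, pixels), "R" (3x3) and "t" (3): a world point X has camera coordinates R X + t. Camera axes: x right, y down, z forward; pixel columns grow to the right and rows downward; lengths in m; the calibration is good to about 2 mm. A picture is of the moment at which its call begins. camera_info takes no time and is no camera call.
- ctrl.close_job(): hands the job in, once; it reports no verdict.
The state is a dict: "time": time; "joint_positions": joint angles; "qd": joint speeds; "joint_torque": joint torques, N m; "position": TCP position; "tool_rot": TCP orientation; "ft_force": force on the tool from outside, world axes, zero at the start; "torque": the same for the moment, N m; "grip_width": opening from 0.0 (shut) to 1.0 (fully open).
Only numpy, scipy, OpenCV 4.12 (cv2) and the standard library are available. Lean on these libraries where they do the work, as an engineer would, in place of code of your own. Each camera call takes 0.05 s, during which the arm holds its last target.

## Working session

There is one attempt and no reset: what is moved stays moved. The work goes in short steps, Python scripts to look and compute and a tool call to move; the robot and the scene stay as the last step left them, time stands still between calls to the robot, and variables do not carry over. Pictures are saved under pics/ and viewed, and the job is handed in when it is done.

Besides the shell and the picture viewer there is one more tool, called after "Emit:" as name([rows], argument=value, ...), one row to a line, values as JSON. carry_out: Moves the arm, as the interface text tells. Its arguments: {"type":"object","properties":{"commands":{"type":"array"},"grip_force":{"type":"number"}},"required":["commands"]}

```bash
ls; mkdir -p pics
python3 - <<'E'
from bench import ctrl,get_image,camera_info
import cv2
for n in("scene","top"):
    im=get_image(n); cv2.imwrite(f"pics/{n}0.png",im[:,:,::-1])
    print(n,camera_info(n))
s=ctrl.get_state()
print(s)
E
```

```text
pics
scene {'intrinsics': array([[365.33939017,   0.        , 253.15151475],
       [  0.        , 365.33939017, 197.87469639],
       [  0.        ,   0.        ,   1.        ]]), 'R': array([[-0.22292182,  0.97477151, -0.01124155],
       [ 0.84869425,  0.18838976, -0.49419365],
       [-0.4796081 , -0.11970718, -0.86927916]]), 't': array([ 0.10565648, -0.44037937,  1.2044109 ])}
top {'intrinsics': array([[475.68247354,   0.        , 252.93162437],
       [  0.        , 475.68247354, 194.80777654],
       [  0.        ,   0.        ,   1.        ]]), 'R': array([[ 3.18966581e-02, -9.99491079e-01, -4.32125123e-04],
       [-9.73857992e-01, -3.09813391e-02, -2.25035039e-01],
       [ 2.24907126e-01,  7.59869420e-03, -9.74350576e-01]]), 't': array([-0.01181886,  0.60666063,  0.94685319])}
{'time': 0.1, 'joint_positions': array([ 1.13713074,  0.32174753, -0.07010015,  1.45157616,  0.02261147,
        1.37079379, -0.05693205]), 'qd': array([-1.84923865e-04,  2.09842737e-04,  4.93591151e-04, -3.33772955e-03,
        4.37584295e-05,  5.00006578e-04,  3.19450197e-04]), 'joint_torque': array([-1.10665896e-03, -4.92570877e+01, -4.06302055e-01, -3.13396382e+01,
       -6.40928792e-02,  3.95237573e-02,  1.00710258e-04]), 'position': array([ 0.28114448, -0.58545373,  0.20136029]), 'tool_rot': array([-3.06155499e+00, -6.97137222e-01,  7.58709198e-04]), 'ft_force': array([0.03383378, 0.02193648, 0.3982799 ]), 'torque': array([-0.02680977, -0.02483096, -0.0094793 ]), 'grip_width': 1.0016215809515994}
```

View pics/scene0.png

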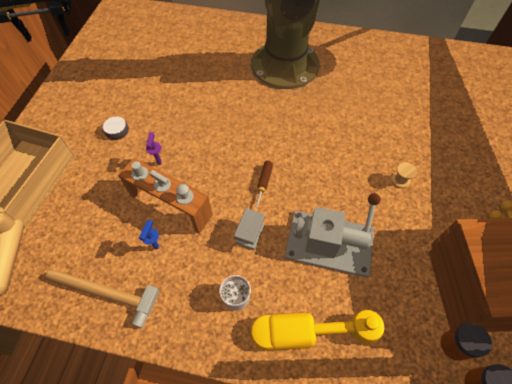

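View pics/top0.png

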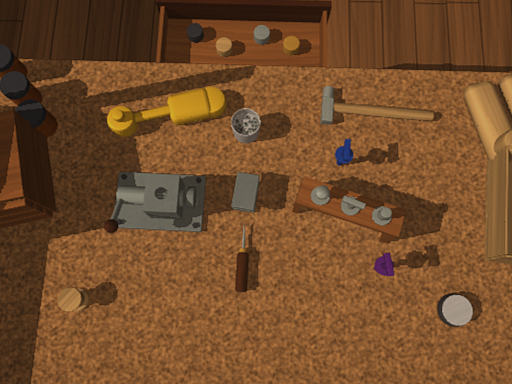

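Run:
```python
import cv2,numpy as np
t=cv2.imread("pics/top0.png");s=cv2.imread("pics/scene0.png")
f=lambda im,x,y,w,h,k:cv2.resize(im[y:y+h,x:x+w],None,fx=k,fy=k,interpolation=cv2.INTER_CUBIC)
cv2.imwrite("pics/c1.png",f(t,290,165,125,80,6))
cv2.imwrite("pics/c2.png",f(t,95,160,125,85,6))
cv2.imwrite("pics/c3.png",f(s,110,150,110,90,6))
cv2.imwrite("pics/c4.png",f(s,275,185,125,95,6))
```

```text
(no output)
```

View pics/c1.png

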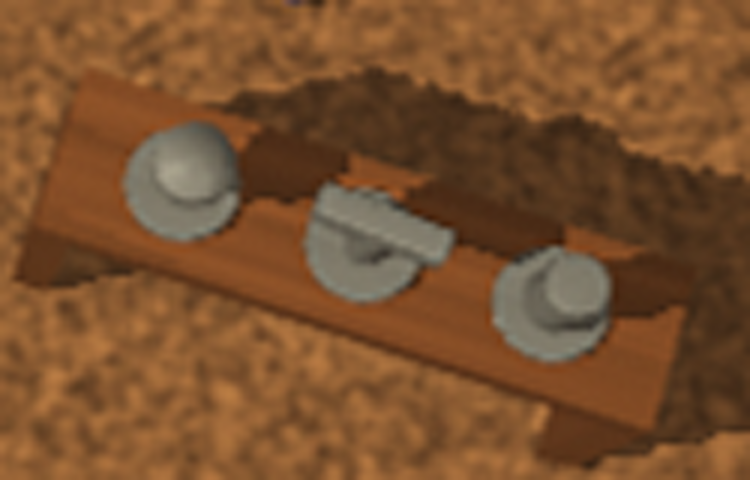

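View pics/c2.png

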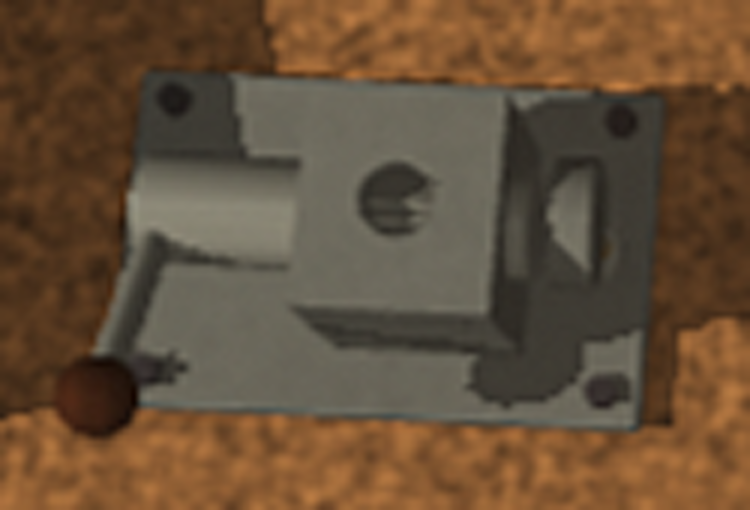

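View pics/c3.png

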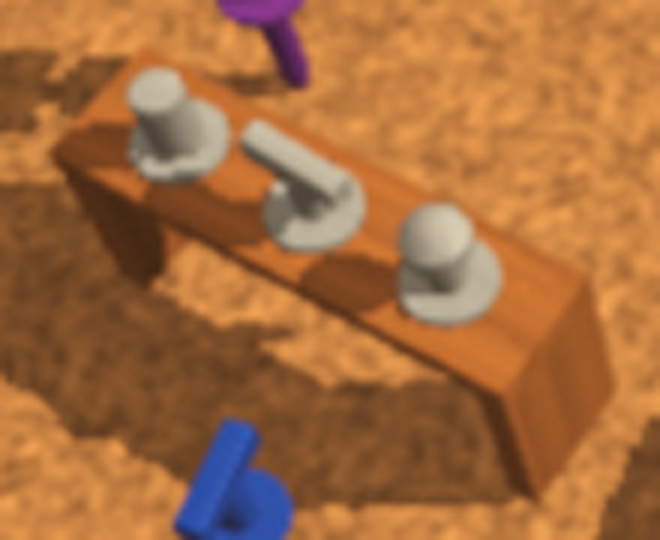

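View pics/c4.png

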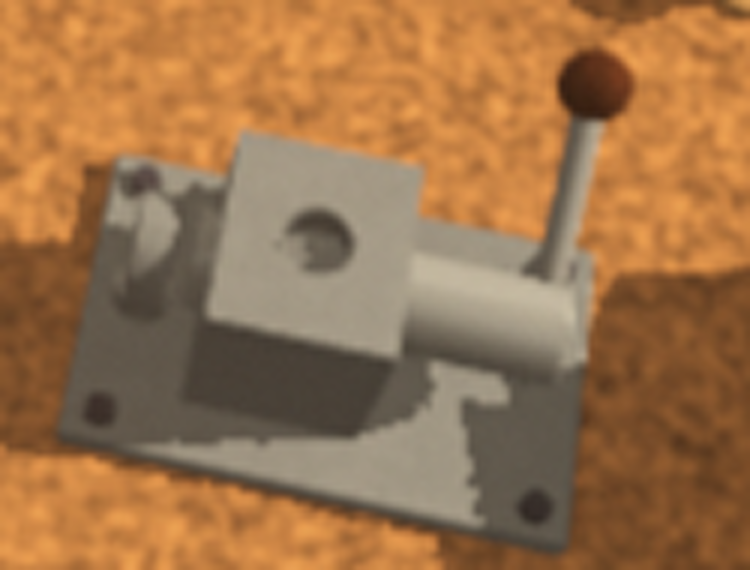

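```bash
cat > h.py <<'E'
import numpy as np
from bench import ctrl,get_image,camera_info
import cv2
C={n:camera_info(n) for n in("scene","top")}
def ray(n,u,v):
    c=C[n];R=c["R"];o=-R.T@c["t"];d=R.T@np.linalg.solve(c["intrinsics"],[u,v,1]);return o,d
def atz(n,u,v,z):
    o,d=ray(n,u,v);return o+d*(z-o[2])/d[2]
def tri(a,b):
    o1,d1=ray("scene",*a);o2,d2=ray("top",*b)
    A=np.c_[d1,-d2];s=np.linalg.lstsq(A,o2-o1,rcond=None)[0]
    p,q=o1+s[0]*d1,o2+s[1]*d2
    return (p+q)/2,np.linalg.norm(p-q)
def proj(n,X):
    c=C[n];x=c["intrinsics"]@(c["R"]@np.asarray(X)+c["t"]);return x[:2]/x[2]
def cr(x,y,u,v,k=6):return (x+(u+.5)/k-.5,y+(v+.5)/k-.5)
E
python3 - <<'E'
from h import *
np.set_printoptions(precision=4,suppress=True)
t1=lambda u,v:cr(290,165,u,v);t2=lambda u,v:cr(95,160,u,v)
s1=lambda u,v:cr(110,150,u,v);s2=lambda u,v:cr(275,185,u,v)
print("hole",atz("top",*t2(397,199),.095),atz("scene",*s2(320,240),.095),tri(s2(320,240),t2(397,199)))
print("blk corners top",[atz("top",*t2(*p),.095) for p in((303,97),(505,95),(492,318),(292,308))])
print("blk corners scene",[atz("scene",*s2(*p),.095) for p in((243,132),(422,172),(403,357),(208,320))])
print("ball",tri(s2(596,85),t2(97,397)))
for nm,a,b in(("L",(182,185),(449,268)),("M",(362,245),(315,205)),("R",(551,305),(178,138))):
    print(nm,atz("top",*t1(*a),.105),atz("scene",*s1(*b),.105),tri(s1(*b),t1(*a)))
print("T ends top",[atz("top",*t1(*p),.141) for p in((328,183),(455,235),(447,250),(318,205))])
print("T ends scene",[atz("scene",*s1(*p),.141) for p in((258,122),(350,185),(335,200),(243,140))])
E
```

```text
hole [0.5991 0.1993 0.095 ] [0.5996 0.2    0.095 ] (array([0.5992, 0.1998, 0.0941]), np.float64(0.0005541821498544994))
blk corners top [array([0.6346, 0.235 , 0.095 ]), array([0.6376, 0.1643, 0.095 ]), array([0.5581, 0.1635, 0.095 ]), array([0.5595, 0.2325, 0.095 ])]
blk corners scene [array([0.5608, 0.1658, 0.095 ]), array([0.5632, 0.2338, 0.095 ]), array([0.6394, 0.2347, 0.095 ]), array([0.6404, 0.1644, 0.095 ])]
ball (array([0.5234, 0.2904, 0.1146]), np.float64(9.495458575437885e-05))
L [ 0.6016 -0.1306  0.105 ] [ 0.5996 -0.1325  0.105 ] (array([ 0.601 , -0.1308,  0.108 ]), np.float64(0.0012366948261520977))
M [ 0.5825 -0.192   0.105 ] [ 0.5838 -0.1926  0.105 ] (array([ 0.5829, -0.1927,  0.1036]), np.float64(0.0009662361347083442))
R [ 0.5637 -0.2559  0.105 ] [ 0.5659 -0.2568  0.105 ] (array([ 0.5644, -0.2572,  0.1026]), np.float64(0.0015444270790550617))
T ends top [array([ 0.5953, -0.1738,  0.141 ]), array([ 0.5791, -0.2153,  0.141 ]), array([ 0.574 , -0.2126,  0.141 ]), array([ 0.5878, -0.1704,  0.141 ])]
T ends scene [array([ 0.5727, -0.2108,  0.141 ]), array([ 0.592 , -0.1671,  0.141 ]), array([ 0.5995, -0.1704,  0.141 ]), array([ 0.5817, -0.2135,  0.141 ])]
```

Candidates for the pin, top view: grey round-headed punches at (320,195) and (382,215), grey T-barred pin at (351,204), blue look-alike at (344,152), purple look-alike at (384,264). The crop shows only the middle grey one in the rack has a T bar, so I choose that one. Hole at (161,193): both cameras give 0.599, 0.200, with height 94 mm against the given 95. Ball at (111,226): lever radius 93 mm (95 given), angle about 0.95 rad.

```bash
cat >> h.py <<'E'
from scipy.spatial.transform import Rotation as Ro
def rel(*ws):
    s=ctrl.get_state();R=Ro.from_rotvec(s["tool_rot"])
    for w in ws:
        d=R.inv().apply(np.array(w[:3])-s["position"])
        # desired: tool down with tool x at world yaw w[3]
        out=[round(float(x),4) for x in d]
        if len(w)>3:
            c,q=np.cos(w[3]),np.sin(w[3])
            T=Ro.from_matrix(np.array([[c,q,0],[q,-c,0],[0,0,-1]]))
            out+=[round(float(x),3) for x in (R.inv()*T).as_rotvec()]
        print(w,"->",out)
def st():
    s=ctrl.get_state();print("t",s["time"],"p",s["position"].round(4),"R",s["tool_rot"].round(3),"f",s["ft_force"].round(2),"g",round(s["grip_width"],3),"q",s["joint_positions"].round(2))
E
python3 -c "
from h import *
rel((.5,-.25,.26,.2),(.53,.05,.26,0),(.5235,.2905,.2,0))"
```

```text
(0.5, -0.25, 0.26, 0.2) -> [0.3425, -0.2077, -0.0583, -0.002, 0.0, 0.248]
(0.53, 0.05, 0.26, 0) -> [0.4994, -0.4652, -0.0579, -0.002, 0.0, 0.448]
(0.5235, 0.2905, 0.2, 0) -> [0.5977, -0.6847, 0.0025, -0.002, 0.0, 0.448]
```

Emit:
carry_out([
  {"tx": 0.06, "ty": -0.035, "tz": -0.02, "rz": 0.1, "jaw": 0.6},
  {"tx": 0.34, "ty": -0.208, "tz": -0.058, "rz": 0.248, "jaw": 0.6},
  {"tx": 0.34, "ty": -0.208, "tz": -0.058, "rz": 0.248, "jaw": 0.6},
  {"tx": 0.34, "ty": -0.208, "tz": -0.058, "rz": 0.248, "jaw": 0.6},
  {"tx": 0.34, "ty": -0.208, "tz": -0.058, "rz": 0.248, "jaw": 0.6},
  {"tx": 0.34, "ty": -0.208, "tz": -0.058, "rz": 0.248, "jaw": 0.6},
  {"tx": 0.5, "ty": -0.465, "tz": -0.058, "rz": 0.448, "jaw": 0.6},
  {"tx": 0.5, "ty": -0.465, "tz": -0.058, "rz": 0.448, "jaw": 0.6},
  {"tx": 0.5, "ty": -0.465, "tz": -0.058, "rz": 0.448, "jaw": 0.6},
  {"tx": 0.5, "ty": -0.465, "tz": -0.058, "rz": 0.448, "jaw": 0.6},
  {"tx": 0.5, "ty": -0.465, "tz": -0.058, "rz": 0.448, "jaw": 0.6},
  {"tx": 0.5, "ty": -0.465, "tz": -0.058, "rz": 0.448, "jaw": 0.6},
])

```text
invalid input
```

```bash
python3 -c "
from h import *
st()
rel((.5235,.2905,.2,0),(.5235,.2905,.0955,0))"
```

```text
t 0.1 p [ 0.2811 -0.5855  0.2014] R [-3.062e+00 -6.970e-01  1.000e-03] f [0.03 0.02 0.4 ] g 1.002 q [ 1.14  0.32 -0.07  1.45  0.02  1.37 -0.06]
(0.5235, 0.2905, 0.2, 0) -> [0.5977, -0.6847, 0.0025, -0.002, 0.0, 0.448]
(0.5235, 0.2905, 0.0955, 0) -> [0.5977, -0.6845, 0.107, -0.002, 0.0, 0.448]
```

Emit:
carry_out([
  {"tx": 0.06, "ty": -0.035, "tz": -0.02, "rx": 0, "ry": 0, "rz": 0.1, "jaw": 0.6},
  {"tx": 0.34, "ty": -0.208, "tz": -0.058, "rx": 0, "ry": 0, "rz": 0.248, "jaw": 0.6},
  {"tx": 0.34, "ty": -0.208, "tz": -0.058, "rx": 0, "ry": 0, "rz": 0.248, "jaw": 0.6},
  {"tx": 0.34, "ty": -0.208, "tz": -0.058, "rx": 0, "ry": 0, "rz": 0.248, "jaw": 0.6},
  {"tx": 0.34, "ty": -0.208, "tz": -0.058, "rx": 0, "ry": 0, "rz": 0.248, "jaw": 0.6},
  {"tx": 0.34, "ty": -0.208, "tz": -0.058, "rx": 0, "ry": 0, "rz": 0.248, "jaw": 0.6},
  {"tx": 0.5, "ty": -0.465, "tz": -0.058, "rx": 0, "ry": 0, "rz": 0.448, "jaw": 0.6},
  {"tx": 0.5, "ty": -0.465, "tz": -0.058, "rx": 0, "ry": 0, "rz": 0.448, "jaw": 0.6},
  {"tx": 0.5, "ty": -0.465, "tz": -0.058, "rx": 0, "ry": 0, "rz": 0.448, "jaw": 0.6},
  {"tx": 0.5, "ty": -0.465, "tz": -0.058, "rx": 0, "ry": 0, "rz": 0.448, "jaw": 0.6},
  {"tx": 0.5, "ty": -0.465, "tz": -0.058, "rx": 0, "ry": 0, "rz": 0.448, "jaw": 0.6},
  {"tx": 0.5, "ty": -0.465, "tz": -0.058, "rx": 0, "ry": 0, "rz": 0.448, "jaw": 0.6},
])

```text
time: 1.6
position: [0.5302, 0.0553, 0.2603]
tool_rot: [-3.14, -0.012, 0.0]
ft_force: [0.6, -1.5, -0.5]
grip_width: 0.603
```

```bash
python3 -c "
from h import *
st()
rel((.5235,.2905,.2,0),(.5235,.2905,.0955,0))"
```

```text
t 1.6 p [0.5302 0.0553 0.2603] R [-3.14  -0.012  0.   ] f [ 0.56 -1.49 -0.52] g 0.603 q [ 0.39  0.08 -0.57  1.63  0.04  1.44 -1.75]
(0.5235, 0.2905, 0.2, 0) -> [-0.005, -0.2351, 0.0607, -0.002, 0.0, 0.007]
(0.5235, 0.2905, 0.0955, 0) -> [-0.005, -0.235, 0.1652, -0.002, 0.0, 0.007]
```

Emit:
carry_out([
  {"tx": -0.005, "ty": -0.235, "tz": 0.06, "rx": 0, "ry": 0, "rz": 0.007, "jaw": 0.6},
  {"tx": -0.005, "ty": -0.235, "tz": 0.06, "rx": 0, "ry": 0, "rz": 0.007, "jaw": 0.6},
  {"tx": -0.005, "ty": -0.235, "tz": 0.06, "rx": 0, "ry": 0, "rz": 0.007, "jaw": 0.6},
  {"tx": -0.005, "ty": -0.235, "tz": 0.06, "rx": 0, "ry": 0, "rz": 0.007, "jaw": 0.6},
  {"tx": -0.005, "ty": -0.235, "tz": 0.06, "rx": 0, "ry": 0, "rz": 0.007, "jaw": 0.6},
  {"tx": -0.005, "ty": -0.235, "tz": 0.06, "rx": 0, "ry": 0, "rz": 0.007, "jaw": 0.6},
])

```text
time: 2.35
position: [0.5259, 0.2839, 0.1998]
tool_rot: [3.14, -0.011, -0.001]
ft_force: [0.7, -0.2, -0.1]
grip_width: 0.599
```

```bash
python3 -c "
from h import *
st()
rel((.5235,.2905,.2,0),(.5235,.2905,.0955,0))
im=get_image('scene');cv2.imwrite('pics/s1.png',cv2.resize(im[120:280,250:450,::-1],None,fx=4,fy=3.5))"
```

```text
t 2.35 p [0.5259 0.2839 0.1998] R [ 3.14e+00 -1.10e-02 -1.00e-03] f [ 0.68 -0.18 -0.11] g 0.599 q [ 0.06  0.29 -0.72  1.57  0.19  1.36 -2.26]
(0.5235, 0.2905, 0.2, 0) -> [-0.0024, -0.0066, -0.0002, 0.001, 0.001, -0.007]
(0.5235, 0.2905, 0.0955, 0) -> [-0.0023, -0.0067, 0.1043, 0.001, 0.001, -0.007]
```

View pics/s1.png

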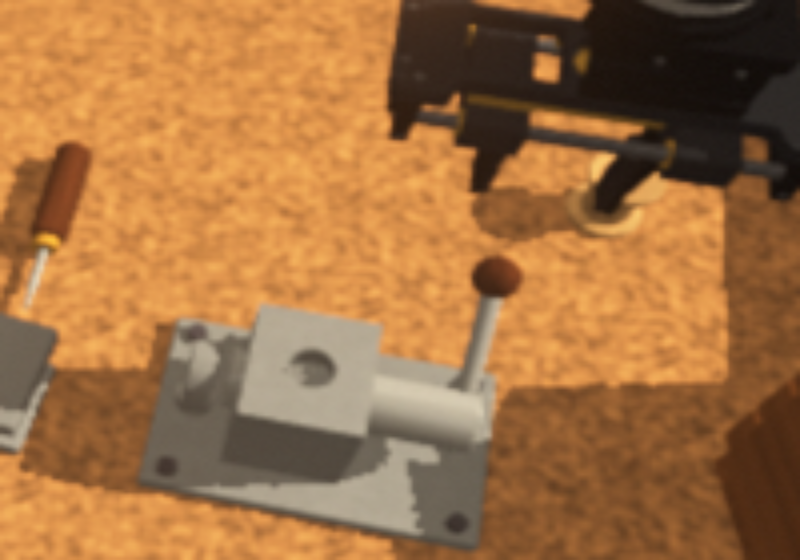

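Emit:
carry_out([
  {"tx": 0, "ty": 0, "tz": 0, "rx": 0, "ry": 0, "rz": 0, "jaw": 0.6},
  {"tx": 0, "ty": 0, "tz": 0, "rx": 0, "ry": 0, "rz": 0, "jaw": 0.6},
])

```text
time: 2.65
position: [0.5265, 0.2834, 0.2007]
tool_rot: [3.141, -0.015, 0.001]
ft_force: [0.2, -0.3, 0.7]
grip_width: 0.595
```

```bash
python3 -c "
from h import *
st()
rel((.5235,.2905,.2,0),(.5235,.2905,.0955,0))"
```

```text
t 2.65 p [0.5265 0.2834 0.2007] R [ 3.141e+00 -1.500e-02  1.000e-03] f [ 0.22 -0.3   0.65] g 0.595 q [ 0.06  0.28 -0.72  1.57  0.19  1.36 -2.26]
(0.5235, 0.2905, 0.2, 0) -> [-0.003, -0.0071, 0.0007, 0.0, -0.001, -0.009]
(0.5235, 0.2905, 0.0955, 0) -> [-0.0031, -0.0071, 0.1052, 0.0, -0.001, -0.009]
```

Emit:
carry_out([
  {"tx": -0.003, "ty": -0.007, "tz": 0.03, "rx": 0, "ry": 0, "rz": -0.009, "jaw": 0.6},
  {"tx": -0.003, "ty": -0.007, "tz": 0.08, "rx": 0, "ry": 0, "rz": -0.009, "jaw": 0.6},
  {"tx": -0.003, "ty": -0.007, "tz": 0.105, "rx": 0, "ry": 0, "rz": -0.009, "jaw": 0.6},
  {"tx": -0.003, "ty": -0.007, "tz": 0.105, "rx": 0, "ry": 0, "rz": -0.009, "jaw": 0.6},
  {"tx": -0.003, "ty": -0.007, "tz": 0.105, "rx": 0, "ry": 0, "rz": -0.009, "jaw": 0.6},
])

```text
time: 3.28
position: [0.5239, 0.292, 0.0968]
tool_rot: [-3.141, -0.002, -0.003]
ft_force: [-0.2, 0.3, 0.1]
grip_width: 0.6
```

```bash
python3 -c "
from h import *
st()
im=get_image('scene');cv2.imwrite('pics/s2.png',cv2.resize(im[140:280,270:430,::-1],None,fx=4.5,fy=4))"
```

```text
t 3.275 p [0.5239 0.292  0.0968] R [-3.141e+00 -2.000e-03 -3.000e-03] f [-0.17  0.32  0.14] g 0.6 q [ 0.03  0.37 -0.71  1.69  0.26  1.17 -2.31]
```

View pics/s2.png

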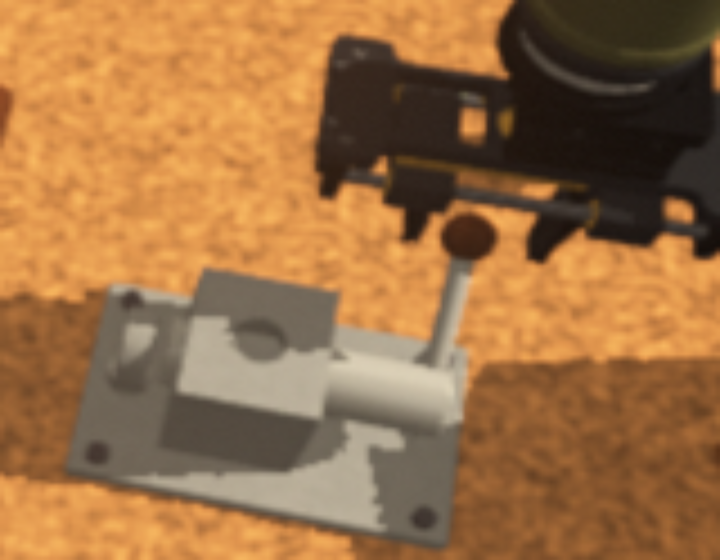

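The picture shows the ball at crop (468,237) between the two fingers at (410,225) and (545,245). Closing on it now.

Emit:
carry_out([
  {"tx": 0, "ty": 0, "tz": 0, "rx": 0, "ry": 0, "rz": 0, "jaw": 0},
  {"tx": 0, "ty": 0, "tz": 0, "rx": 0, "ry": 0, "rz": 0, "jaw": 0},
  {"tx": 0, "ty": 0, "tz": 0, "rx": 0, "ry": 0, "rz": 0, "jaw": 0},
  {"tx": 0, "ty": 0, "tz": 0, "rx": 0, "ry": 0, "rz": 0, "jaw": 0},
], grip_force=15)

```text
time: 3.82
position: [0.5231, 0.2905, 0.0956]
tool_rot: [3.14, 0.002, -0.0]
ft_force: [-1.3, -3.1, 3.6]
grip_width: 0.304
```

```bash
python3 -c "
from h import *
st()
a0=.947
for a in np.arange(.947,-.01,-.947/8):
  print(round(.095*(np.sin(a0)-np.sin(a)),4),round(-.095*(np.cos(a)-np.cos(a0)),4))"
```

```text
t 3.825 p [0.5231 0.2905 0.0956] R [ 3.14e+00  2.00e-03 -0.00e+00] f [-1.28 -3.13  3.58] g 0.304 q [ 0.03  0.37 -0.71  1.69  0.26  1.17 -2.31]
0.0 -0.0
0.0071 -0.0087
0.0152 -0.0165
0.0241 -0.0233
0.0338 -0.0291
0.0441 -0.0336
0.0548 -0.0369
0.0659 -0.0388
0.0771 -0.0395
```

Emit:
carry_out([
  {"tx": 0.007, "ty": 0, "tz": -0.009, "rx": 0, "ry": 0, "rz": 0, "jaw": 0},
  {"tx": 0.015, "ty": 0, "tz": -0.0165, "rx": 0, "ry": 0, "rz": 0, "jaw": 0},
  {"tx": 0.024, "ty": 0, "tz": -0.0235, "rx": 0, "ry": 0, "rz": 0, "jaw": 0},
  {"tx": 0.034, "ty": 0, "tz": -0.029, "rx": 0, "ry": 0, "rz": 0, "jaw": 0},
  {"tx": 0.044, "ty": 0, "tz": -0.0335, "rx": 0, "ry": 0, "rz": 0, "jaw": 0},
  {"tx": 0.055, "ty": 0, "tz": -0.037, "rx": 0, "ry": 0, "rz": 0, "jaw": 0},
  {"tx": 0.066, "ty": 0, "tz": -0.039, "rx": 0, "ry": 0, "rz": 0, "jaw": 0},
  {"tx": 0.077, "ty": 0, "tz": -0.0395, "rx": 0, "ry": 0, "rz": 0, "jaw": 0},
  {"tx": 0.077, "ty": 0, "tz": -0.0395, "rx": 0, "ry": 0, "rz": 0, "jaw": 0},
  {"tx": 0.077, "ty": 0, "tz": -0.0395, "rx": 0, "ry": 0, "rz": 0, "jaw": 0},
])

```text
time: 5.08
position: [0.603, 0.2894, 0.137]
tool_rot: [3.139, -0.002, 0.006]
ft_force: [-0.7, -6.6, 4.9]
grip_width: 0.295
```

```bash
python3 -c "
from h import *
st()
im=get_image('scene');cv2.imwrite('pics/s3.png',cv2.resize(im[140:280,270:430,::-1],None,fx=4.5,fy=4))"
```

```text
t 5.075 p [0.603  0.2894 0.137 ] R [ 3.139e+00 -2.000e-03  6.000e-03] f [-0.69 -6.63  4.93] g 0.295 q [ 0.    0.48 -0.67  1.47  0.3   1.3  -2.26]
```

View pics/s3.png

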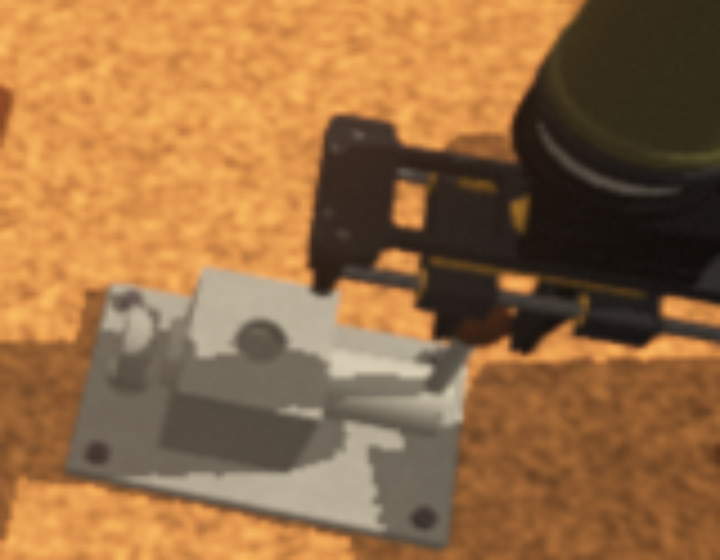

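Emit:
carry_out([
  {"tx": -0.001, "ty": 0, "tz": 0, "rx": 0, "ry": 0, "rz": 0, "jaw": 0},
  {"tx": -0.001, "ty": 0, "tz": 0, "rx": 0, "ry": 0, "rz": 0, "jaw": 0.6},
  {"tx": -0.001, "ty": 0, "tz": 0, "rx": 0, "ry": 0, "rz": 0, "jaw": 0.6},
  {"tx": -0.001, "ty": 0, "tz": 0, "rx": 0, "ry": 0, "rz": 0, "jaw": 0.6},
  {"tx": -0.001, "ty": 0, "tz": -0.05, "rx": 0, "ry": 0, "rz": 0, "jaw": 0.6},
  {"tx": -0.001, "ty": 0, "tz": -0.1, "rx": 0, "ry": 0, "rz": 0, "jaw": 0.6},
  {"tx": -0.001, "ty": 0, "tz": -0.12, "rx": 0, "ry": 0, "rz": 0, "jaw": 0.6},
  {"tx": -0.001, "ty": 0, "tz": -0.12, "rx": 0, "ry": 0, "rz": 0, "jaw": 0.6},
])

```text
time: 6.12
position: [0.5992, 0.293, 0.2559]
tool_rot: [-3.14, -0.004, -0.003]
ft_force: [0.1, -0.2, -1.1]
grip_width: 0.602
```

```bash
python3 -c "
from h import *
st()
rel((.56,.05,.26,.6),(.585,-.1925,.26,1.24),(.584,-.1925,.2,1.24))"
```

```text
t 6.125 p [0.5992 0.293  0.2559] R [-3.14e+00 -4.00e-03 -3.00e-03] f [ 0.09 -0.16 -1.15] g 0.602 q [-0.    0.42 -0.69  1.3   0.26  1.51 -2.23]
(0.56, 0.05, 0.26, 0.6) -> [-0.0398, 0.2428, -0.0045, -0.001, -0.002, -0.597]
(0.585, -0.1925, 0.26, 1.24) -> [-0.0154, 0.4854, -0.0048, 0.0, -0.003, -1.237]
(0.584, -0.1925, 0.2, 1.24) -> [-0.0165, 0.4855, 0.0552, 0.0, -0.003, -1.237]
```

Emit:
carry_out([
  {"tx": -0.01, "ty": 0.06, "tz": -0.005, "rx": 0, "ry": 0, "rz": -0.15, "jaw": 0.6},
  {"tx": -0.02, "ty": 0.12, "tz": -0.005, "rx": 0, "ry": 0, "rz": -0.3, "jaw": 0.6},
  {"tx": -0.025, "ty": 0.18, "tz": -0.005, "rx": 0, "ry": 0, "rz": -0.45, "jaw": 0.6},
  {"tx": -0.025, "ty": 0.24, "tz": -0.005, "rx": 0, "ry": 0, "rz": -0.6, "jaw": 0.6},
  {"tx": -0.025, "ty": 0.3, "tz": -0.005, "rx": 0, "ry": 0, "rz": -0.75, "jaw": 0.6},
  {"tx": -0.02, "ty": 0.36, "tz": -0.005, "rx": 0, "ry": 0, "rz": -0.9, "jaw": 0.6},
  {"tx": -0.018, "ty": 0.42, "tz": -0.005, "rx": 0, "ry": 0, "rz": -1.08, "jaw": 0.6},
  {"tx": -0.0165, "ty": 0.4855, "tz": -0.005, "rx": 0, "ry": 0, "rz": -1.237, "jaw": 0.6},
  {"tx": -0.0165, "ty": 0.4855, "tz": -0.005, "rx": 0, "ry": 0, "rz": -1.237, "jaw": 0.6},
  {"tx": -0.0165, "ty": 0.4855, "tz": 0.03, "rx": 0, "ry": 0, "rz": -1.237, "jaw": 0.6},
  {"tx": -0.0165, "ty": 0.4855, "tz": 0.055, "rx": 0, "ry": 0, "rz": -1.237, "jaw": 0.6},
  {"tx": -0.0165, "ty": 0.4855, "tz": 0.055, "rx": 0, "ry": 0, "rz": -1.237, "jaw": 0.6},
])

```text
time: 7.62
position: [0.5809, -0.1923, 0.1959]
tool_rot: [-2.552, -1.821, 0.006]
ft_force: [-0.0, 0.4, -0.1]
grip_width: 0.597
```

```bash
python3 -c "
from h import *
im=get_image('top');cv2.imwrite('pics/t3.png',im[:,:,::-1])
s=get_image('scene');cv2.imwrite('pics/s4.png',s[:,:,::-1])
st()
cv2.imwrite('pics/c5.png',cv2.resize(s[130:290,260:410,::-1],None,fx=4,fy=3.5))
cv2.imwrite('pics/c6.png',cv2.resize(im[150:250,90:215,::-1],None,fx=6,fy=6,interpolation=cv2.INTER_CUBIC))"
```

```text
t 7.725 p [ 0.5831 -0.1929  0.1994] R [-2.556e+00 -1.824e+00  1.000e-03] f [ 0.32  0.84 -0.17] g 0.598 q [ 0.79  0.31 -0.63  1.53  0.18  1.37 -0.19]
```

View pics/t3.png

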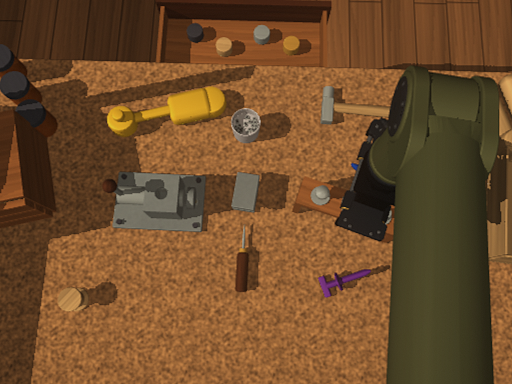

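View pics/c6.png

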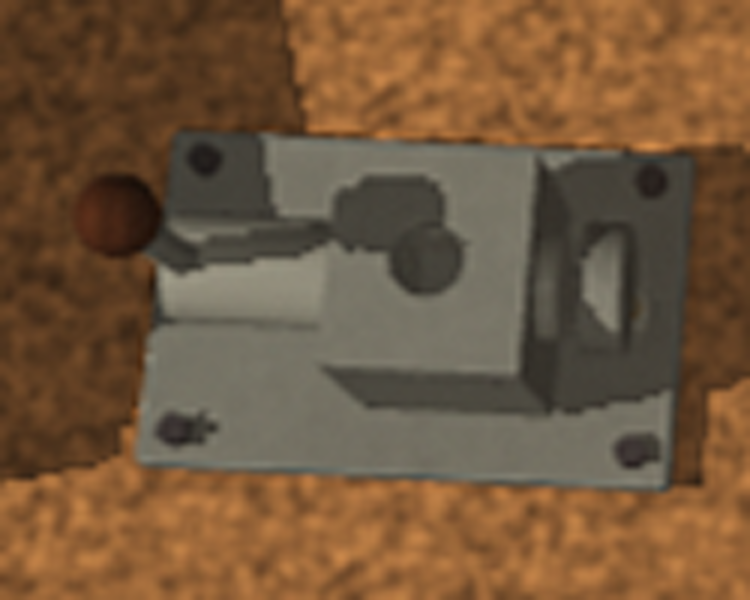

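View pics/s4.png

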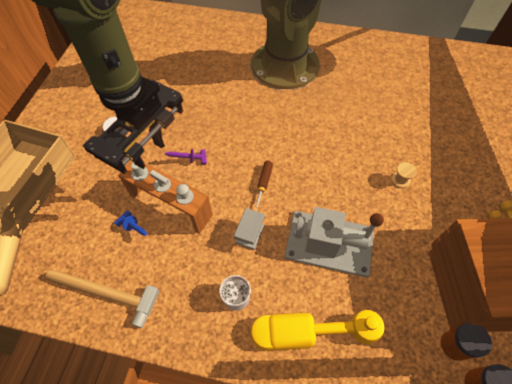

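Run:
```python
from h import *
s=cv2.imread('pics/s4.png')
cv2.imwrite('pics/c7.png',np.hstack([cv2.resize(s[130:220,110:210],None,fx=4,fy=4,interpolation=cv2.INTER_CUBIC),cv2.resize(s[185:275,290:390],None,fx=4,fy=4,interpolation=cv2.INTER_CUBIC)]))
print(tri((376.5,220),cr(90,150,118,214)))
print(proj("scene",[.584,-.1925,.1]),proj("scene",[.5831,-.1929,.1994]))
rel((.584,-.1925,.1155,1.24))
```

```text
(array([0.59752433, 0.28954301, 0.15353828]), np.float64(0.0002907320378033634))
[162.58575909 184.955736  ] [151.92169235 159.95513422]
(0.584, -0.1925, 0.1155, 1.24) -> [0.0006, 0.0009, 0.0839, -0.001, -0.0, -0.001]
```

View pics/c7.png

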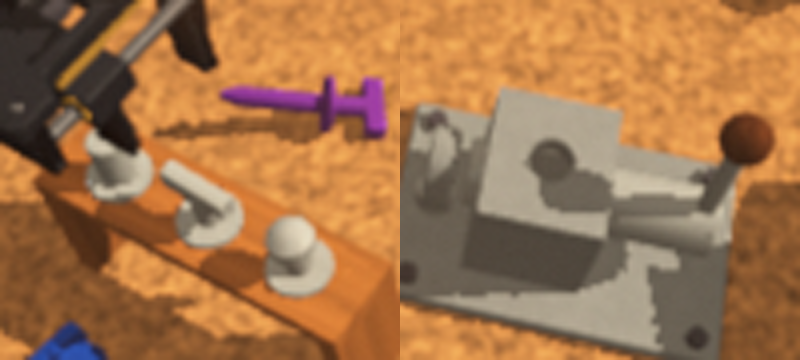

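Lever ball is at (0.5975, 0.2895, 0.1535), so within about 0.02 rad of upright. The purple and blue look-alikes have toppled from their tip-standing start; the blue one was nowhere near my path. The T pin still stands in the middle of the rack, below the fingers, so I go down.

Emit:
carry_out([
  {"tx": 0.0006, "ty": 0.001, "tz": 0.03, "rx": 0, "ry": 0, "rz": 0, "jaw": 0.6},
  {"tx": 0.0006, "ty": 0.001, "tz": 0.06, "rx": 0, "ry": 0, "rz": 0, "jaw": 0.6},
  {"tx": 0.0006, "ty": 0.001, "tz": 0.084, "rx": 0, "ry": 0, "rz": 0, "jaw": 0.6},
  {"tx": 0.0006, "ty": 0.001, "tz": 0.084, "rx": 0, "ry": 0, "rz": 0, "jaw": 0.6},
  {"tx": 0.0006, "ty": 0.001, "tz": 0.084, "rx": 0, "ry": 0, "rz": 0, "jaw": 0.6},
])

```text
time: 8.35
position: [0.5856, -0.1935, 0.1177]
tool_rot: [2.556, 1.823, 0.002]
ft_force: [0.3, -0.0, -0.1]
grip_width: 0.601
```

Run:
```python
from h import *
s=get_image('scene');cv2.imwrite('pics/c8.png',cv2.resize(s[130:230,100:220,::-1],None,fx=6,fy=6,interpolation=cv2.INTER_CUBIC))
st()
```

```text
t 8.4 p [ 0.5858 -0.1935  0.1179] R [2.556 1.823 0.003] f [-0.28 -0.69  0.44] g 0.597 q [ 0.78  0.37 -0.62  1.63  0.22  1.21 -0.22]
```

View pics/c8.png

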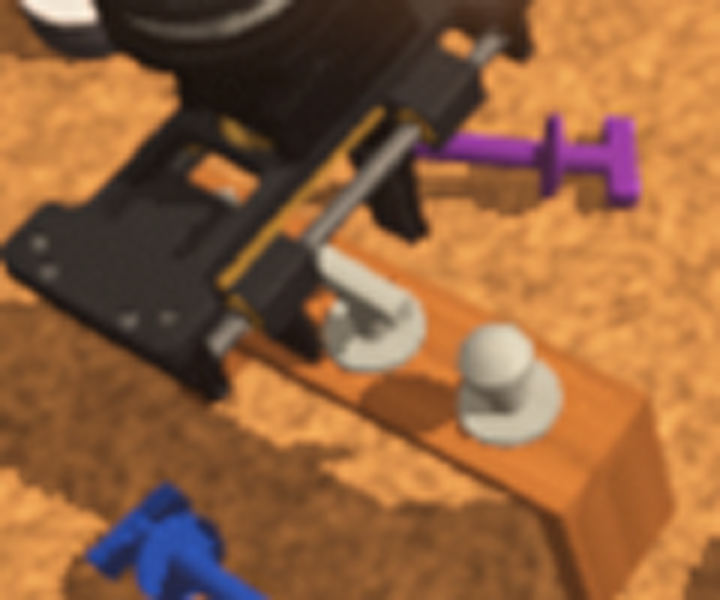

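The T bar (crop (365,285)) lies between the fingertips at (308,350) and (412,235). Gripping.

Emit:
carry_out([
  {"tx": 0, "ty": 0, "tz": 0.0015, "rx": 0, "ry": 0, "rz": 0, "jaw": 0},
  {"tx": 0, "ty": 0, "tz": 0.0015, "rx": 0, "ry": 0, "rz": 0, "jaw": 0},
  {"tx": 0, "ty": 0, "tz": 0.0015, "rx": 0, "ry": 0, "rz": 0, "jaw": 0},
  {"tx": 0, "ty": 0, "tz": 0.0015, "rx": 0, "ry": 0, "rz": 0, "jaw": 0},
  {"tx": 0, "ty": 0, "tz": 0.0015, "rx": 0, "ry": 0, "rz": 0, "jaw": 0},
], grip_force=35)

```text
time: 9.02
position: [0.5842, -0.1935, 0.1143]
tool_rot: [-2.558, -1.824, 0.001]
ft_force: [-0.1, 0.2, -0.9]
grip_width: 0.126
```

Run:
```python
from h import *
st()
```

```text
t 9.025 p [ 0.5842 -0.1935  0.1143] R [-2.558e+00 -1.824e+00  1.000e-03] f [-0.11  0.21 -0.94] g 0.126 q [ 0.78  0.37 -0.62  1.63  0.23  1.21 -0.22]
```

Emit:
carry_out([
  {"tx": 0, "ty": 0, "tz": -0.02, "rx": 0, "ry": 0, "rz": 0, "jaw": 0},
  {"tx": 0, "ty": 0, "tz": -0.06, "rx": 0, "ry": 0, "rz": 0, "jaw": 0},
  {"tx": 0, "ty": 0, "tz": -0.11, "rx": 0, "ry": 0, "rz": 0, "jaw": 0},
  {"tx": 0, "ty": 0, "tz": -0.14, "rx": 0, "ry": 0, "rz": 0, "jaw": 0},
  {"tx": 0, "ty": 0, "tz": -0.14, "rx": 0, "ry": 0, "rz": 0, "jaw": 0},
  {"tx": 0, "ty": 0, "tz": -0.14, "rx": 0, "ry": 0, "rz": 0, "jaw": 0},
])

```text
time: 9.78
position: [0.5838, -0.1933, 0.2536]
tool_rot: [-2.557, -1.823, 0.001]
ft_force: [-0.8, 1.1, -1.7]
grip_width: 0.134
```

Run:
```python
from h import *
s=get_image('scene');cv2.imwrite('pics/s9.png',cv2.resize(s[70:230,80:240,::-1],None,fx=4,fy=3.5,interpolation=cv2.INTER_CUBIC))
st()
for i in range(3): print(ctrl.get_state()["position"])
rel((.599,.1995,.254,1.571))
```

```text
t 9.825 p [ 0.5835 -0.1933  0.2529] R [-2.556e+00 -1.823e+00  2.000e-03] f [-0.99  0.48 -2.28] g 0.129 q [ 0.79  0.29 -0.64  1.45  0.17  1.47 -0.18]
[ 0.58354753 -0.19331481  0.25292763]
[ 0.58354753 -0.19331481  0.25292763]
[ 0.58354753 -0.19331481  0.25292763]
(0.599, 0.1995, 0.254, 1.571) -> [0.3764, -0.1134, -0.0009, -0.002, -0.0, -0.332]
```

View pics/s9.png

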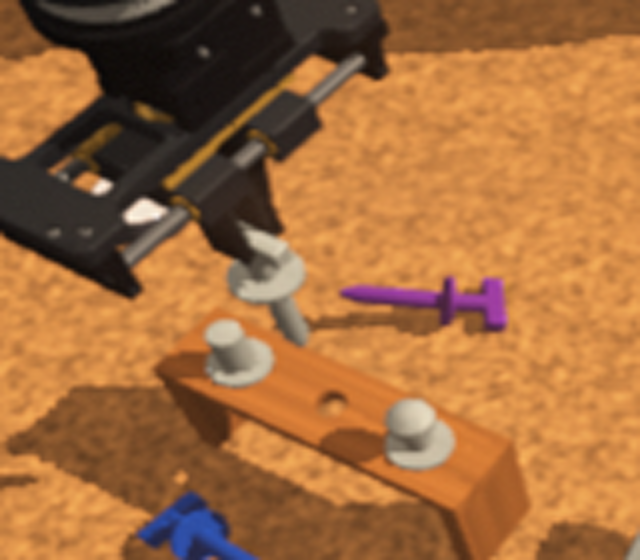

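The pin is out of the rack, hanging under the fingers (collar at crop (267,270), tip at (298,340)). Carrying it over the hole.

Emit:
carry_out([
  {"tx": 0.03, "ty": -0.01, "tz": 0, "rx": 0, "ry": 0, "rz": -0.03, "jaw": 0},
  {"tx": 0.08, "ty": -0.025, "tz": 0, "rx": 0, "ry": 0, "rz": -0.08, "jaw": 0},
  {"tx": 0.13, "ty": -0.04, "tz": 0, "rx": 0, "ry": 0, "rz": -0.12, "jaw": 0},
  {"tx": 0.18, "ty": -0.055, "tz": 0, "rx": 0, "ry": 0, "rz": -0.17, "jaw": 0},
  {"tx": 0.23, "ty": -0.07, "tz": 0, "rx": 0, "ry": 0, "rz": -0.21, "jaw": 0},
  {"tx": 0.28, "ty": -0.085, "tz": 0, "rx": 0, "ry": 0, "rz": -0.26, "jaw": 0},
  {"tx": 0.33, "ty": -0.1, "tz": 0, "rx": 0, "ry": 0, "rz": -0.3, "jaw": 0},
  {"tx": 0.365, "ty": -0.11, "tz": 0, "rx": 0, "ry": 0, "rz": -0.332, "jaw": 0},
  {"tx": 0.376, "ty": -0.1135, "tz": 0, "rx": 0, "ry": 0, "rz": -0.332, "jaw": 0},
  {"tx": 0.376, "ty": -0.1135, "tz": 0, "rx": 0, "ry": 0, "rz": -0.332, "jaw": 0},
  {"tx": 0.376, "ty": -0.1135, "tz": 0, "rx": 0, "ry": 0, "rz": -0.332, "jaw": 0},
  {"tx": 0.376, "ty": -0.1135, "tz": 0, "rx": 0, "ry": 0, "rz": -0.332, "jaw": 0},
])

```text
time: 11.32
position: [0.6001, 0.197, 0.2542]
tool_rot: [2.224, 2.218, -0.001]
ft_force: [-0.5, -0.6, -1.0]
grip_width: 0.132
```

Run:
```python
from h import *
s=get_image('scene');cv2.imwrite('pics/s10.png',cv2.resize(s[120:280,260:420,::-1],None,fx=4.8,fy=3.6,interpolation=cv2.INTER_CUBIC))
t=get_image('top');cv2.imwrite('pics/t10.png',cv2.resize(t[110:250,80:240,::-1],None,fx=4.8,fy=4,interpolation=cv2.INTER_CUBIC))
st()
s=ctrl.get_state()["position"]
for dz in(.019+.0,-.015,-.085): 
  for n in("scene","top"): print(dz,n,proj(n,s+np.array([0,0,dz])))
rel((.599,.1995,.254,1.571))
```

```text
t 11.425 p [0.6    0.1977 0.2544] R [ 2.223  2.219 -0.   ] f [-0.15 -1.07 -1.35] g 0.132 q [ 0.28  0.37 -0.85  1.4   0.28  1.5  -0.56]
0.019 scene [343.19512806 181.69429561]
0.019 top [142.08055555 168.42505344]
-0.015 scene [339.5132593  191.35561657]
-0.015 top [146.40882776 173.73478176]
-0.085 scene [332.85190309 208.83519134]
-0.085 top [154.33660294 183.4602173 ]
(0.599, 0.1995, 0.254, 1.571) -> [0.0018, -0.001, 0.0004, 0.0, 0.001, -0.002]
```

View pics/s10.png

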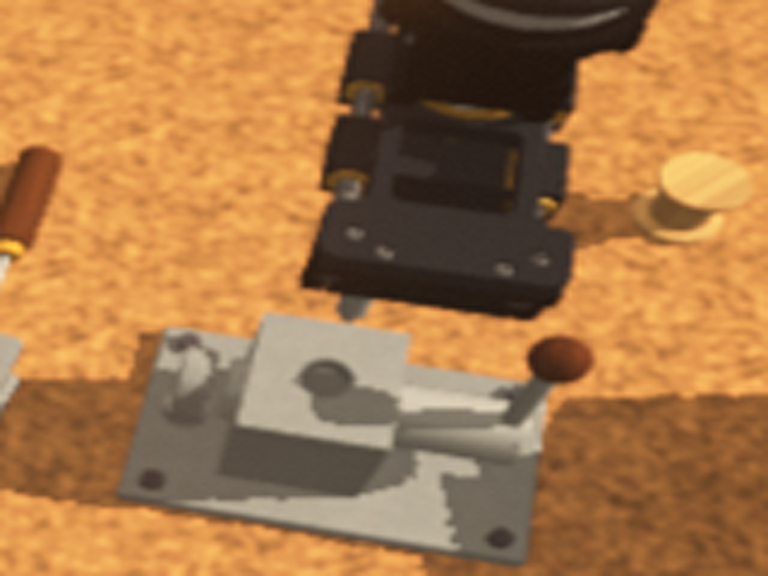

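View pics/t10.png

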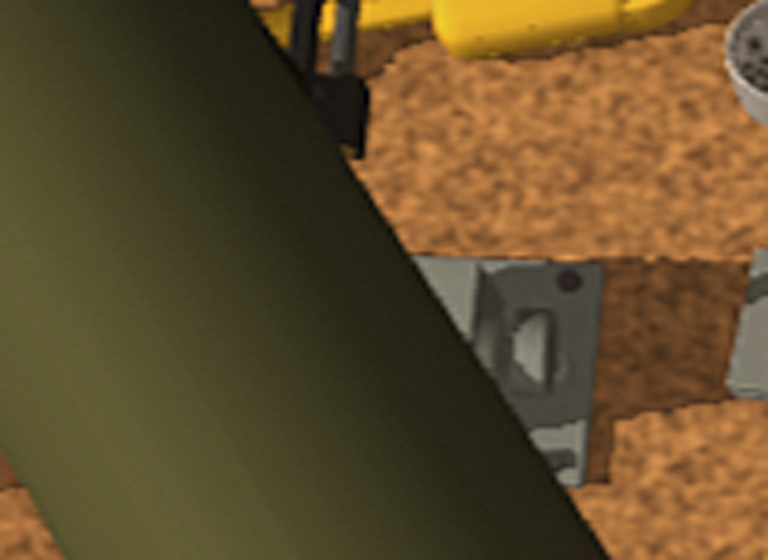

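The tip shows at full-image pixel (333,207.5) against (333,209) predicted, so the pin hangs straight. Correcting 2 mm and lowering in.

Emit:
carry_out([
  {"tx": 0.0018, "ty": -0.001, "tz": 0.02, "rx": 0, "ry": 0, "rz": 0, "jaw": 0},
  {"tx": 0.0018, "ty": -0.001, "tz": 0.045, "rx": 0, "ry": 0, "rz": 0, "jaw": 0},
  {"tx": 0.0018, "ty": -0.001, "tz": 0.065, "rx": 0, "ry": 0, "rz": 0, "jaw": 0},
  {"tx": 0.0018, "ty": -0.001, "tz": 0.075, "rx": 0, "ry": 0, "rz": 0, "jaw": 0},
  {"tx": 0.0018, "ty": -0.001, "tz": 0.085, "rx": 0, "ry": 0, "rz": 0, "jaw": 0},
  {"tx": 0.0018, "ty": -0.001, "tz": 0.095, "rx": 0, "ry": 0, "rz": 0, "jaw": 0},
  {"tx": 0.0018, "ty": -0.001, "tz": 0.095, "rx": 0, "ry": 0, "rz": 0, "jaw": 0},
])

```text
time: 12.3
position: [0.5983, 0.2007, 0.1586]
tool_rot: [-2.221, -2.221, 0.002]
ft_force: [0.3, -0.3, -2.0]
grip_width: 0.134
```

Run:
```python
from h import *
s=get_image('scene');cv2.imwrite('pics/s11.png',cv2.resize(s[140:280,260:420,::-1],None,fx=4.8,fy=4,interpolation=cv2.INTER_CUBIC))
st()
rel((.599,.1995,.11,1.571))
```

```text
t 12.35 p [0.5987 0.2008 0.1593] R [-2.221 -2.221  0.   ] f [ 0.2  -0.39 -1.6 ] g 0.134 q [ 0.28  0.42 -0.84  1.54  0.32  1.33 -0.59]
(0.599, 0.1995, 0.11, 1.571) -> [-0.0013, 0.0003, 0.0493, -0.0, 0.0, -0.0]
```

View pics/s11.png

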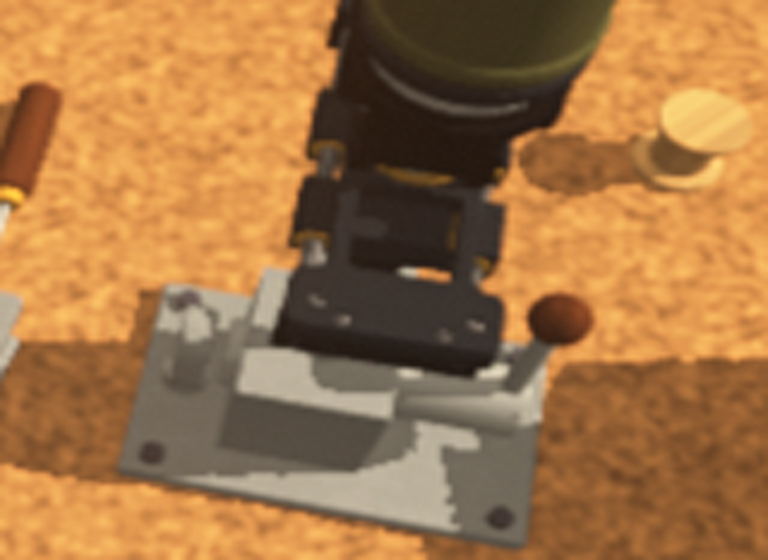

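No contact force with the tip about 20 mm into the mouth. Continuing down.

Emit:
carry_out([
  {"tx": -0.0005, "ty": 0, "tz": 0.01, "rx": 0, "ry": 0, "rz": 0, "jaw": 0},
  {"tx": -0.0005, "ty": 0, "tz": 0.02, "rx": 0, "ry": 0, "rz": 0, "jaw": 0},
  {"tx": -0.0005, "ty": 0, "tz": 0.03, "rx": 0, "ry": 0, "rz": 0, "jaw": 0},
  {"tx": -0.0005, "ty": 0, "tz": 0.038, "rx": 0, "ry": 0, "rz": 0, "jaw": 0},
  {"tx": -0.0005, "ty": 0, "tz": 0.044, "rx": 0, "ry": 0, "rz": 0, "jaw": 0},
  {"tx": -0.0005, "ty": 0, "tz": 0.044, "rx": 0, "ry": 0, "rz": 0, "jaw": 0},
])

```text
time: 13.1
position: [0.5983, 0.2002, 0.1147]
tool_rot: [-2.221, -2.221, 0.001]
ft_force: [-0.8, 0.4, -1.5]
grip_width: 0.129
```

Run:
```python
from h import *
st()
```

```text
t 13.1 p [0.5983 0.2002 0.1147] R [-2.221e+00 -2.221e+00  1.000e-03] f [-0.81  0.4  -1.45] g 0.129 q [ 0.27  0.46 -0.82  1.59  0.35  1.25 -0.61]
```

Emit:
carry_out([
  {"tx": 0, "ty": 0, "tz": 0.0015, "rx": 0, "ry": 0, "rz": 0, "jaw": 0},
  {"tx": 0, "ty": 0, "tz": 0.003, "rx": 0, "ry": 0, "rz": 0, "jaw": 0},
  {"tx": 0, "ty": 0, "tz": 0.004, "rx": 0, "ry": 0, "rz": 0, "jaw": 0},
  {"tx": 0, "ty": 0, "tz": 0.004, "rx": 0, "ry": 0, "rz": 0, "jaw": 0},
])

```text
time: 13.6
position: [0.5986, 0.2003, 0.1113]
tool_rot: [2.221, 2.221, -0.0]
ft_force: [0.0, 0.8, -1.2]
grip_width: 0.129
```

Run:
```python
from h import *
st()
```

```text
t 13.6 p [0.5986 0.2003 0.1113] R [ 2.221  2.221 -0.   ] f [ 0.01  0.84 -1.22] g 0.129 q [ 0.27  0.46 -0.82  1.59  0.35  1.24 -0.61]
```

Emit:
carry_out([
  {"tx": 0, "ty": 0, "tz": 0.001, "rx": 0, "ry": 0, "rz": 0, "jaw": 0},
  {"tx": 0, "ty": 0, "tz": 0.002, "rx": 0, "ry": 0, "rz": 0, "jaw": 0},
  {"tx": 0, "ty": 0, "tz": 0.002, "rx": 0, "ry": 0, "rz": 0, "jaw": 0},
])

```text
time: 13.98
position: [0.5987, 0.2003, 0.1093]
tool_rot: [2.221, 2.221, -0.0]
ft_force: [0.1, -0.5, -1.1]
grip_width: 0.131
```

Run:
```python
from h import *
st()
```

```text
t 13.975 p [0.5987 0.2003 0.1093] R [ 2.221  2.221 -0.   ] f [ 0.08 -0.52 -1.08] g 0.131 q [ 0.27  0.46 -0.82  1.59  0.35  1.24 -0.61]
```

Emit:
carry_out([
  {"tx": 0, "ty": 0, "tz": 0.001, "rx": 0, "ry": 0, "rz": 0, "jaw": 0},
  {"tx": 0, "ty": 0, "tz": 0.002, "rx": 0, "ry": 0, "rz": 0, "jaw": 0},
  {"tx": 0, "ty": 0, "tz": 0.002, "rx": 0, "ry": 0, "rz": 0, "jaw": 0},
])

```text
time: 14.35
position: [0.5987, 0.2004, 0.1092]
tool_rot: [2.221, 2.221, -0.0]
ft_force: [-3.8, -2.1, 9.2]
grip_width: 0.133
```

Run:
```python
from h import *
s=get_image('scene');cv2.imwrite('pics/s12.png',cv2.resize(s[140:280,260:420,::-1],None,fx=4.8,fy=4,interpolation=cv2.INTER_CUBIC))
st()
```

```text
t 14.4 p [0.5987 0.2004 0.1092] R [ 2.221  2.221 -0.   ] f [-3.85 -2.36  8.98] g 0.136 q [ 0.27  0.46 -0.82  1.59  0.35  1.24 -0.62]
```

View pics/s12.png

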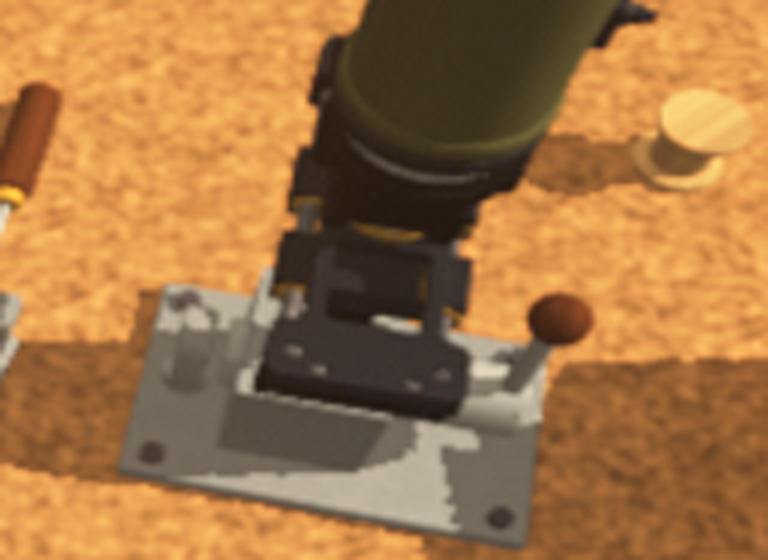

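Contact (about 10 N upward) came at the expected collar height, and the lever ball is undisturbed at crop (561,318). Releasing and withdrawing.

Emit:
carry_out([
  {"tx": 0, "ty": 0, "tz": -0.001, "rx": 0, "ry": 0, "rz": 0, "jaw": 0.6},
  {"tx": 0, "ty": 0, "tz": -0.001, "rx": 0, "ry": 0, "rz": 0, "jaw": 0.6},
  {"tx": 0, "ty": 0, "tz": -0.001, "rx": 0, "ry": 0, "rz": 0, "jaw": 0.6},
  {"tx": 0, "ty": 0, "tz": -0.001, "rx": 0, "ry": 0, "rz": 0, "jaw": 0.6},
  {"tx": 0, "ty": 0, "tz": -0.03, "rx": 0, "ry": 0, "rz": 0, "jaw": 0.6},
  {"tx": 0, "ty": 0, "tz": -0.08, "rx": 0, "ry": 0, "rz": 0, "jaw": 0.6},
  {"tx": 0, "ty": 0, "tz": -0.13, "rx": 0, "ry": 0, "rz": 0, "jaw": 0.6},
  {"tx": -0.06, "ty": 0, "tz": -0.15, "rx": 0, "ry": 0, "rz": 0, "jaw": 0.6},
  {"tx": -0.12, "ty": 0, "tz": -0.15, "rx": 0, "ry": 0, "rz": 0, "jaw": 0.6},
  {"tx": -0.18, "ty": 0, "tz": -0.15, "rx": 0, "ry": 0, "rz": 0, "jaw": 0.6},
  {"tx": -0.24, "ty": 0, "tz": -0.15, "rx": 0, "ry": 0, "rz": 0, "jaw": 0.6},
  {"tx": -0.24, "ty": 0, "tz": -0.15, "rx": 0, "ry": 0, "rz": 0, "jaw": 0.6},
])

```text
time: 15.9
position: [0.5985, -0.0478, 0.2565]
tool_rot: [2.233, 2.208, -0.005]
ft_force: [-0.6, 1.0, -0.3]
grip_width: 0.6
```

Run:
```python
from h import *
s=get_image('scene');cv2.imwrite('pics/s13.png',s[:,:,::-1])
t=get_image('top')
a=cv2.resize(s[180:280,280:390,::-1],(550,500),interpolation=cv2.INTER_CUBIC)
cv2.imwrite('pics/c13.png',a)
cv2.imwrite('pics/d13.png',cv2.resize(t[150:250,90:215,::-1],None,fx=6,fy=6,interpolation=cv2.INTER_CUBIC))
st()
```

```text
t 16.0 p [ 0.5986 -0.0401  0.2572] R [-2.223e+00 -2.219e+00 -1.000e-03] f [-0.89  0.87  0.26] g 0.598 q [ 0.66  0.28 -0.78  1.48  0.19  1.47 -0.12]
```

View pics/c13.png

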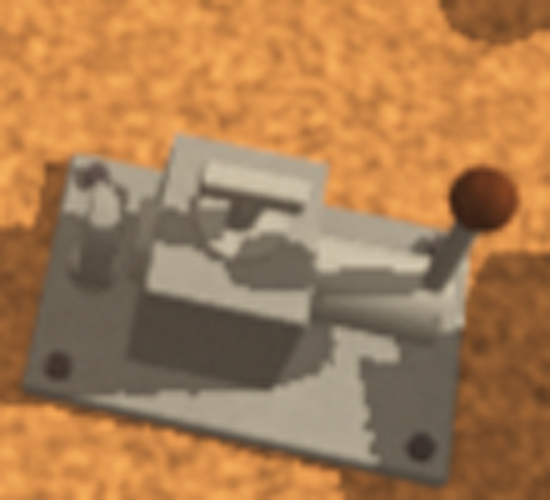

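View pics/d13.png

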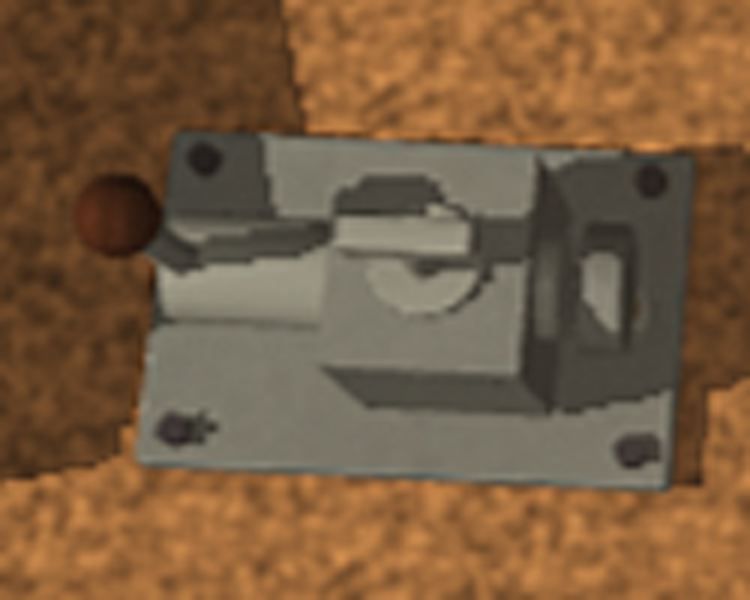

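View pics/s13.png

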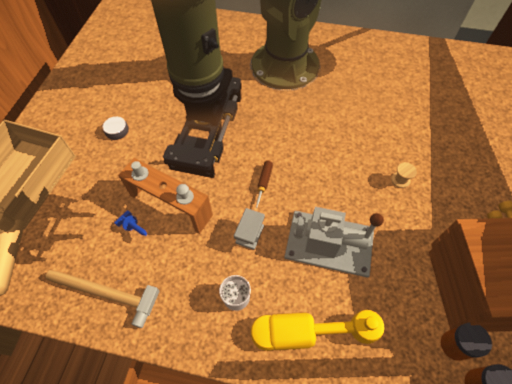

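Run:
```python
from h import *
sc=lambda u,v:(280+(u+.5)/5-.5,180+(v+.5)/5-.5)
print("bar top L/R mid",tri(sc(256,179),cr(90,150,402,231)))
print("collar",tri(sc(240,222),cr(90,150,425,258)))
print("ball",tri(sc(484,198),cr(90,150,118,214)))
for X in([.5987,.2003,.136],[.5987,.2003,.101]):print(proj("scene",X),proj("top",X))
print(sc(256,179),cr(90,150,402,231))
```

```text
bar top L/R mid (array([0.59858796, 0.19915884, 0.13768427]), np.float64(0.000672391466096407))
collar (array([0.59906611, 0.19931082, 0.09656583]), np.float64(0.0007679008805520182))
ball (array([0.59697604, 0.28874699, 0.15580807]), np.float64(0.0001565976100985434))
[331.35584819 215.90810688] [156.35580529 188.2026378 ]
[328.58040618 223.07206448] [159.70801914 192.2365213 ]
(330.8, 215.4) (156.58333333333331, 188.08333333333334)
```

Bar top sits at 0.1377 m (0.136 expected when seated), directly above the collar, so the pin is upright and seated within the measuring error. The ball is at 0.597/0.289/0.156, so the lever is upright. Handing in.

```bash
python3 -c "
from h import *
st();print(ctrl.close_job())"
```

```text
t 16.0 p [ 0.5986 -0.0401  0.2572] R [-2.223e+00 -2.219e+00 -1.000e-03] f [-0.89  0.87  0.26] g 0.598 q [ 0.66  0.28 -0.78  1.48  0.19  1.47 -0.12]
the job is handed in; nothing more can be done
None
```

The press is parked: I swung the lever upright first, then put the grey T pin from the middle of the rack down through the hole in the block and let go. I handed in at 16.0 s of the 51 s allowed, with the arm clear of everything.

**Last checks:**
- **Lever:** the ball was about 0.02 rad from upright, and the pin went in with no resistance.
- **Pin seating:** contact, about 10 N, came at the expected collar height. In the pictures, the top of the T bar was at 137.7 mm against the 136 mm expected. That 1.7 mm difference is within the 2 mm calibration error. The bar sits directly over the collar, so the pin is upright.

**Look-alikes:** the blue and purple pins stood on their tips in the first pictures and were lying on the bench in a later one. I noticed no contact: the highest force I read on that leg was about 1.5 N, and the gripper never went near the blue one. I believe they fell on their own, but the gripper did pass about 0.25 m above the purple one. In the last picture the arm hides where the purple one lay, so I did not see it again before handing in.

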